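Set the sniffing-port leg to its length mark and hold it clamped

TASK

On top of the olfactometer case, push the spring-loaded leg out by its head until its black pointer faces the red mark, with the orange cam lever still open; then, keeping the leg at the mark, squeeze the cam lever fully closed against the blue jaw. Finish while holding: the nut is still loose, so keep the head pinched between the fingers, leg at the red mark and cam closed, and do not let go. Do not touch the glass funnel, and leave everything else where it is.

Things in the scene. Friction and masses are not known exactly. Their poses are not given: they have to be found in the camera images.
- case_top (a point): Centre of the fixed aluminium case's top (380 long in x, 260 wide in y, top 100 above the table). x: the way the leg is drawn out, roughly to the robot's left; y: across the leg; z up. Leg runs along y = 0, channel walls 8 high at y = +-16; beyond them (|y| 19 to 65) the top is bare along the head's travel.
- leg (a joint): Travel of the sliding leg along the case's +x (m): 0 = fully retracted, 0.125 = stop. A return spring pulls it back with about 3 N at 0 and 5 N at 0.12, so it runs back if let go at any time; closing the cam does not stop that (its nut is loose).
- leg_head (a point): Centre of the leg's grip head (blue jaw at -y, orange cam plate at +y, cross-plate in front), axes as the case, 34 above the case top; moves with the leg. Fingers lowered on either side of jaw and cam can push the leg out by bearing on the back face of the cross-plate. The funnel stands at x = +125.
- cross_plate (a point): Centre of the back face of the aluminium cross-plate, upright across the leg in front of jaw and cam, 100 wide (y = +-50), 6 thick, 8 to 50 above the case top; axes as the case, moves with the leg; 26 ahead of leg_head in x, 29 above the case top.
- jaw_face (a point): Centre of the outer face of the blue fixed jaw, a block fixed to the leg; the block spans, in the leg_head frame, x = -18 to +26, y = -15 (this face) to +5, 12 to 56 above the case top. Axes as the case.
- cam (a joint): Slide of the orange cam lever on the leg head, towards the blue jaw (along the case's -y), in m: 0 = open, 0.016 = fully closed (stop). It starts within 2 mm of open, takes about 4 N to slide and stays where it is left.
- cam_face (a point): Centre of the outer face of the cam lever's orange plate (42 along x, 8 thick, 12 to 56 above the case top, small fin on top to 65). In the leg_head frame at y = +31 open, +15 closed: jaw and plate measure 46 over their outer faces open, 30 closed, the closed pair centred on y = 0. Axes as the case.
- leg_pointer (a point): Tip of the small black pointer on the -y end of the cross-plate; it moves with the leg, running along the scale. In the leg_head frame at x = +29, y = -69, z = -23.
- red_mark_tip (a point): Tip of the RED length-mark clip (9 x 26 x 8 high) on the white scale strip on the -y side of the case top, fixed during a run; axes as the case. The leg is at the mark when leg_pointer and this tip have the same place along the case's x (they then face each other, about 3 apart in y).
- blue_mark_tip (a point): Tip of the BLUE clip of the same shape on the same scale: another day's length, not wanted now. Either clip may be the farther one.
- funnel (a point): Centre of the mouth of the fragile glass sniffing funnel, 52 across, 100 above the case top, on a short post standing on the leg 125 ahead of the head; it moves with the leg.
- spare_sleeve: loose brass sleeve, 28 dia x 22 high, standing on the case top near its +x end; bystander; sizes in mm, origin at the centre of its underside.
- steel_collar: loose steel collar, 34 dia x 14 high, on the case top near its +x end; bystander; sizes in mm, origin at the centre of its underside.
- amber_bottle: amber bottle, 60 dia x 130 high, on the table left of the case; bystander; sizes in mm, origin at the centre of its underside.
- beaker: open glass beaker, 70 dia x 90 high, on the table left of the case; bystander; sizes in mm, origin at the centre of its underside.
- sample_jar: glass jar, 60 dia x 80 high, on the table right of the case; bystander; sizes in mm, origin at the centre of its underside.
- screwdriver: screwdriver 180 long lying on the table right of the case; bystander; sizes in mm, origin at about the middle of its length, on the underside.
- filter_box: cardboard box 90 x 60 x 35 high on the table right of the case; bystander; sizes in mm, origin at the centre of its underside.

How it is judged (in metres and radians):
On the way, in this order (a step that is already met when the one before it is completed fails the run):
1. the leg is pushed out to the red mark (within 5 mm) with the cam lever still open (slid less than 6 mm) (x of leg_pointer in the frame of red_mark_tip between -0.005 and 0.005 m and value of joint cam below 0.006 m), for 0.2 s.
2. the cam lever is closed (at least 13.5 of 16 mm) with the leg at the red mark (x of leg_pointer in the frame of red_mark_tip between -0.005 and 0.005 m and value of joint cam above 0.0135 m), for 0.2 s.
At the end, for the whole second after the job is handed in: The leg's pointer is within 5 mm of the red mark along the case's x, at rest; the cam lever is slid at least 13.5 mm of its 16 mm; the fingers still press on both the blue jaw and the orange cam plate with more than 3 N each (all of step 2 and contact force between the fingers and blue_jaw above 3 N and contact force between the fingers and orange_cam_plate above 3 N and velocity of joint leg between -0.01 and 0.01 m/s); the arm keeps its last pose, push and grip.
It fails at once if the cam lever is closed more than 10 mm while the leg is more than 10 mm from the red mark (value of joint cam above 0.01 m and not (x of leg_pointer in the frame of red_mark_tip between -0.01 and 0.01 m)).
It fails at once if the robot touches the glass funnel (contact force between any of the fingers, the arm and funnel_foot above 1 N or contact force between any of the fingers, the arm and funnel_post above 1 N or contact force between any of the fingers, the arm and funnel_glass above 1 N).
It fails at once if a bystander is moved more than 20 mm (distance of any of spare_sleeve, steel_collar, amber_bottle, beaker, sample_jar, screwdriver, filter_box from where it was at the start of the episode above 0.02 m).
It also fails if it takes over 38 s, if anything falls off the work surface, if the arm or the gripper's body presses on something with over 40 N, if the wrist force passes 120 N, or if a joint passes its speed limit or range.

ROBOT

A 6-joint arm with a two-finger parallel gripper is mounted at the origin on the work surface. World frame = base frame: x ahead of the robot, y to its left, z up, the work surface at z = 0. Lengths are in m, angles in degrees, forces in N, time in s.
With the tool pointing down it reaches from about 0.375 to 0.75 m from the base axis. Payload 9 kg.
Tool frame: the origin (TCP) lies midway between the tips of the shut fingers; the grasp point (between the pads) lies 19 mm behind it; y points along the fingers, x is the direction in which the jaws open and shut, and the axes are right-handed (so a half turn about y gives the same grasp; the last joint's range is limited). The gripper opens to 85 mm and grips with 20 to 120 N. Pads are 22 mm wide; open, the fingers measure 114 mm over their backs; the gripper's body (76 mm by 85 mm) begins 54 mm behind the grasp point. The pads swing forward as they close: fully open they stand 13 mm farther back than shut.
Start: joints at [63.386, 5.964, 5.575, 89.605, 0, 77.527], TCP at [0.147, 0.582, 0.231] pointing down, gripper open.
Joint ranges: [-171.21, 171.21], [-48.23, 106.86], [-62.78, 66.21], [-105.2, 120.99], [-86.42, 89.51], [-180, 180]. Speed limits (degrees/s): [127.2, 127.2, 147.25, 180, 180, 180].

INTERFACE

Orientations are given as [roll, pitch, yaw] about the fixed x, y, z axes, in that order (R = Rz(yaw) Ry(pitch) Rx(roll)).
In Python, from cell import manip, snapshot, workorder gives the robot as it stands. The module is installed in compiled form; this text tells all that it offers.
- The arm moves only by the tool servo_tool, never from a script. Its argument "increments" is a list of rows, each an object of numbers: "gripper": the gripper command: -1 is fully open, 1 is shut, values between are in proportion; "x", "y", "z": the shift along the world's x, y, z in mm; "roll": the turn about the world's z in degrees. In form: [{"gripper": .., "x": .., "y": .., "z": .., "roll": ..}, ...]. A call has 1 to 5 rows; each row shifts and turns the pose as measured when the row begins; what a row does not reach is not made up. A row lasts 1/12 s, in which the tool goes at most 41.7 mm and 7.16 degrees, less where a joint would pass 70% of its speed; a pose out of reach is approached as far as the arm can. A call is refused whole if a number of a shift passes 41.7 or a number of a turn 7.16, either way. A call with a gripper value outside its range is refused whole. The fingers move at their own pace and stop on an object; "grip_force" is the grip in N (left out, the last holds). Time passes only in rows, so rows that do not move let the fingers close. It gives the time, the measured TCP pose, the force and the opening at its end, in the units of the state.
- manip.get_state(): the state, without advancing time (a new reading comes with each control period).
- snapshot(name): name is "scene" or "top"; returns a dict with "img" (384x512x3 uint8, red, green, blue), "z_map" (384x512 float32, m along the optical axis (not along the pixel's ray), 0 where there is no reading), "fx", "fy", "cx", "cy" (pixels), "D" ([k1, k2, p1, p2, k3] as OpenCV has them; the pictures are not rectified), "R" (3x3) and "t" (3): a world point X has camera coordinates R X + t. Camera axes: x right, y down, z forward; pixel columns grow to the right and rows downward; lengths in m; the calibration is good to about 2 mm. A picture is of the moment at which its call begins.
- workorder.hand_in(): hands the job in, once; it reports no verdict.
The state is a dict: "time_s": time; "joint_positions": joint angles; "joint_vel": joint speeds; "effort": joint torques, N m; "eef_pos": TCP position; "orientation": TCP orientation; "ft_force": force on the tool from outside, world axes, zero at the start; "moment": the same for the moment, N m; "finger_gap": finger opening in m.
Only numpy, scipy, OpenCV 4.12 (cv2) and the standard library are available. Lean on these libraries where they do the work, as an engineer would, in place of code of your own. Each camera call takes 0.05 s, during which the arm holds its last target.

## Working session

There is one attempt and no reset: what is moved stays moved. The work goes in short steps, Python scripts to look and compute and a tool call to move; the robot and the scene stay as the last step left them, time stands still between calls to the robot, and variables do not carry over. Pictures are saved under pics/ and viewed, and the job is handed in when it is done.

Besides the shell and the picture viewer there is one more tool, called after "Emit:" as a command line: name --argument value ..., lists and objects as JSON in quotes. servo_tool: Moves the arm, as the interface text tells. Its arguments: {"type":"object","properties":{"increments":{"type":"array"},"grip_force":{"type":"number"}},"required":["increments"]}

```bash
mkdir -p pics
cat > h.py <<'E'
import numpy as np,cv2
from cell import manip,snapshot,workorder
def save(name,fn):
    s=snapshot(name); np.savez(''+fn+'.npz',**{k:np.asarray(v) for k,v in s.items()})
    cv2.imwrite('pics/'+fn+'.png',cv2.cvtColor(s['img'],cv2.COLOR_RGB2BGR)); return s
def K(s): return np.array([[s['fx'],0,s['cx']],[0,s['fy'],s['cy']],[0,0,1.]])
def ray(s,uv):
    p=cv2.undistortPoints(np.array(uv,float).reshape(-1,1,2),K(s),np.array(s['D'],float)).reshape(-1,2)
    d=np.c_[p,np.ones(len(p))]; return d
def onplane(s,uv,z):
    R=np.array(s['R']);t=np.array(s['t']); d=ray(s,uv)@R; o=-R.T@t
    return o+d*((z-o[2])/d[:,2])[:,None]
def depthpt(s,uv):
    R=np.array(s['R']);t=np.array(s['t']); uv=np.array(uv,int).reshape(-1,2)
    zz=np.array(s['z_map'])[uv[:,1],uv[:,0]]; return (ray(s,uv)*zz[:,None]-t)@R
def proj(s,X):
    R=np.array(s['R']);t=np.array(s['t'])
    return cv2.projectPoints(np.array(X,float).reshape(-1,3),cv2.Rodrigues(R)[0],t,K(s),np.array(s['D'],float))[0].reshape(-1,2)
E
python3 - <<'E'
from h import *
for n in('scene','top'):
    s=save(n,n+'0'); R=np.array(s['R']);print(n,-R.T@np.array(s['t']),R.round(2).tolist(),s['fx'])
print(manip.get_state())
E
```

```text
scene [ 1.15798898 -0.7721613   1.04760663] [[0.79, 0.61, -0.01], [0.41, -0.55, -0.73], [-0.46, 0.57, -0.68]] 467.9883772583
top [ 0.31023401 -0.02869975  1.23369816] [[0.02, -1.0, 0.0], [-0.98, -0.02, -0.21], [0.21, 0.0, -0.98]] 356.0118414706537
{'time_s': 0.1, 'joint_positions': array([ 6.33852743e+01,  5.99467196e+00,  5.53218829e+00,  8.96052832e+01,
       -2.43227410e-04,  7.75266174e+01]), 'joint_vel': array([-0.0124778 , -0.10554942,  0.14148659,  0.05027166, -0.03523242,
       -0.07106859]), 'effort': array([ 5.67182302e-03, -5.58203065e+01,  5.04723573e+01,  1.28120166e-02,
       -2.96779617e-04,  1.27941519e-05]), 'eef_pos': array([0.14644516, 0.58154662, 0.23061192]), 'orientation': array([-8.99856008e+01,  6.62198175e-02,  7.58586653e+01]), 'ft_force': array([-0.5446458 ,  0.19552272, -0.58343688]), 'moment': array([ 0.04284713, -0.0204933 ,  0.02190004]), 'finger_gap': 0.08556913378600504}
```

View pics/scene0.png

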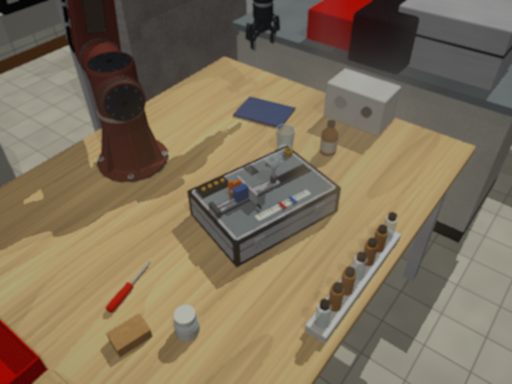

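View pics/top0.png

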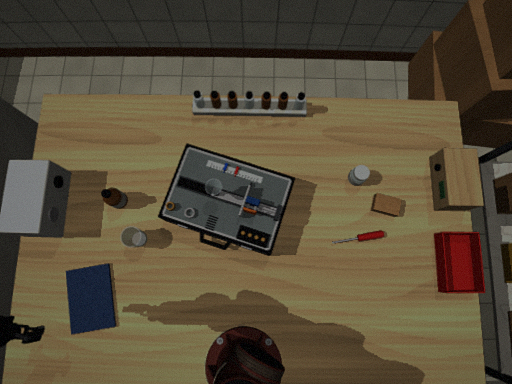

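Run:
```python
import cv2
a=cv2.imread('pics/top0.png')[135:265,150:305]; cv2.imwrite('pics/topz.png',cv2.resize(a,None,fx=5,fy=4.6,interpolation=cv2.INTER_CUBIC) if 0 else cv2.resize(a,None,fx=4.6,fy=4.6,interpolation=cv2.INTER_CUBIC))
a=cv2.imread('pics/scene0.png')[140:260,180:345]; cv2.imwrite('pics/scenez.png',cv2.resize(a,None,fx=4.8,fy=4.8,interpolation=cv2.INTER_CUBIC))
```

```text
(no output)
```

View pics/topz.png

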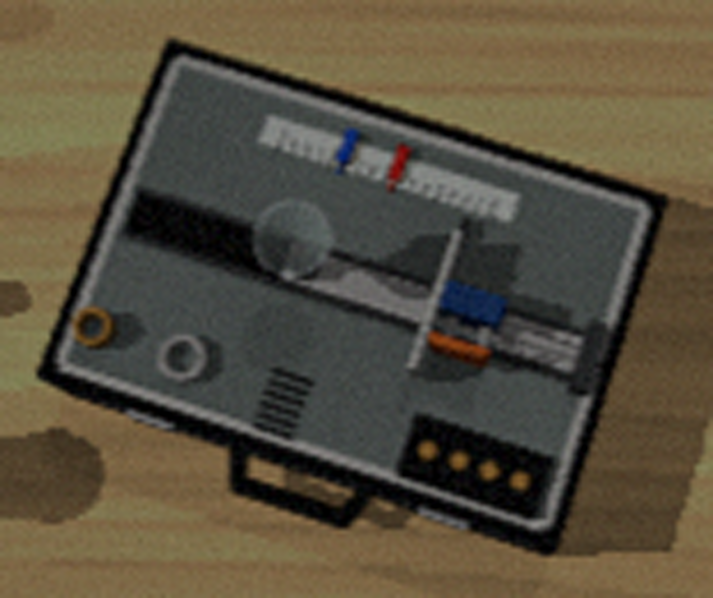

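View pics/scenez.png

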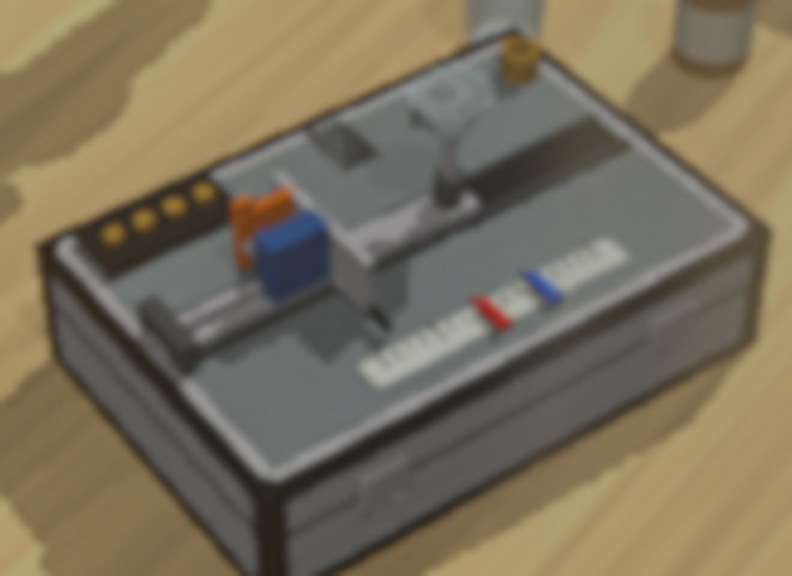

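```bash
cat > m.py <<'E'
from h import *
import sys
def measure(s,st,corners=None):
    hsv=cv2.cvtColor(s['img'],cv2.COLOR_RGB2HSV).astype(int); H,S,V=hsv[...,0],hsv[...,1],hsv[...,2]
    return H,S,V
if __name__=='__main__':
    z=4.6
    T=np.load('top0.npz'); S=np.load('scene0.npz')
    # inner light border corners, zoom px -> full
    c=np.array([(172,42),(665,200),(555,550),(42,375)])/z+[150,135]
    ct=onplane(T,c-.4,.1); print('top corners',ct.round(4).tolist(), 'centre',ct.mean(0))
    c2=np.array([(515,32),(768,232),(268,485),(42,245)])/4.8+[180,140]
    cs=onplane(S,c2-.4,.1); print('scene corners',cs.round(4).tolist(),cs.mean(0))
    for n,s in(('T',T),('S',S)):
        hsv=cv2.cvtColor(s['img'],cv2.COLOR_RGB2HSV).astype(int);H,Sa,V=hsv[...,0],hsv[...,1],hsv[...,2]
        roi=np.zeros(H.shape,bool)
        if n=='T': roi[140:255,160:295]=1
        else: roi[150:260,190:340]=1
        for nm,m in(('red',((H<5)|(H>172))&(Sa>150)),('orange',(H>=5)&(H<=14)&(Sa>150)),('blue',(H>100)&(H<130)&(Sa>120))):
            k,l,stt,cen=cv2.connectedComponentsWithStats((m&roi).astype(np.uint8))
            for i in range(1,k):
                if stt[i,4]>4:
                    print(n,nm,stt[i].tolist(),cen[i].round(1), onplane(s,cen[i],.108).round(4), 'depth',np.median(depthpt(s,np.argwhere(l==i)[:,::-1]),0).round(3))
E
python3 m.py
```

```text
top corners [[0.7142, 0.2024, 0.1], [0.6014, -0.157, 0.1], [0.3534, -0.0804, 0.1], [0.4674, 0.2794, 0.1]] centre [0.53409737 0.06110662 0.1       ]
scene corners [[0.4759, 0.2783, 0.1], [0.7193, 0.2027, 0.1], [0.602, -0.1477, 0.1], [0.3632, -0.0783, 0.1]] [0.54009912 0.06376961 0.1       ]
T red [235, 166, 4, 8, 19] [236.5 169.5] [[0.6249 0.033  0.108 ]] depth [0.626 0.034 0.11 ]
T orange [243, 207, 14, 8, 58] [249.4 210.4] [[ 0.49   -0.0121  0.108 ]] depth [ 0.483 -0.012  0.155]
T blue [223, 163, 5, 8, 21] [225.1 166.2] [[0.6356 0.0705 0.108 ]] depth [0.635 0.071 0.11 ]
T blue [246, 196, 14, 11, 101] [252.4 200.9] [[ 0.5213 -0.0213  0.108 ]] depth [ 0.512 -0.02   0.156]
S red [280, 203, 6, 5, 14] [282.2 205.1] [[0.6287 0.0324 0.108 ]] depth [0.629 0.031 0.109]
S orange [228, 180, 12, 10, 70] [233.1 183.8] [[0.4575 0.0193 0.108 ]] depth [ 0.489 -0.019  0.151]
S blue [234, 185, 13, 8, 53] [240.1 188.3] [[0.4869 0.016  0.108 ]] depth [ 0.52  -0.023  0.155]
S blue [291, 197, 5, 5, 10] [292.6 199.2] [[0.6387 0.0707 0.108 ]] depth [0.639 0.07  0.109]
```

Emit:
servo_tool --increments '[{"gripper": -0.74, "x": 18, "y": -30, "z": 10, "roll": -5.5}, {"gripper": -0.74, "x": 20, "y": -34, "z": 10, "roll": -5.5}, {"gripper": -0.74, "x": 20, "y": -34, "z": 5, "roll": -5.5}, {"gripper": -0.74, "x": 20, "y": -34, "z": 0, "roll": -5.5}, {"gripper": -0.74, "x": 20, "y": -34, "z": 0, "roll": -5.5}]' --grip_force 30

```text
time_s: 0.52
eef_pos: [0.242, 0.4127, 0.2508]
orientation: [-89.8, 0.5, 47.9]
ft_force: [0.9, 0.1, -0.7]
finger_gap: 0.0743
```

Emit:
servo_tool --increments '[{"gripper": -0.74, "x": 20, "y": -34, "z": 0, "roll": -5.5}, {"gripper": -0.74, "x": 20, "y": -34, "z": 0, "roll": -5.5}, {"gripper": -0.74, "x": 21, "y": -34, "z": 0, "roll": -5.5}, {"gripper": -0.74, "x": 21, "y": -34, "z": 0, "roll": -5.5}, {"gripper": -0.74, "x": 21, "y": -34, "z": 0, "roll": -5.5}]'

```text
time_s: 0.93
eef_pos: [0.3464, 0.2343, 0.2497]
orientation: [-89.8, 0.4, 19.2]
ft_force: [1.1, 0.4, 1.0]
finger_gap: 0.0743
```

Emit:
servo_tool --increments '[{"gripper": -0.74, "x": 21, "y": -34, "z": 0, "roll": -5.5}, {"gripper": -0.74, "x": 21, "y": -34, "z": 0, "roll": -5.5}, {"gripper": -0.74, "x": 21, "y": -34, "z": 0, "roll": -5.5}, {"gripper": -0.74, "x": 21, "y": -34, "z": 0, "roll": -5.5}, {"gripper": -0.74, "x": 21, "y": -34, "z": 0, "roll": -5.5}]'

```text
time_s: 1.35
eef_pos: [0.4532, 0.0549, 0.2491]
orientation: [-89.8, 0.4, -9.8]
ft_force: [1.2, 0.5, 0.3]
finger_gap: 0.0746
```

Emit:
servo_tool --increments '[{"gripper": -0.74, "x": 28, "y": -34, "z": 0, "roll": -4}, {"gripper": -0.74, "x": 28, "y": -34, "z": 0, "roll": -3}, {"gripper": -0.74, "x": 0, "y": 0, "z": 0, "roll": 0}]'

```text
time_s: 1.6
eef_pos: [0.5072, -0.0159, 0.2468]
orientation: [-89.9, 0.4, -17.9]
ft_force: [0.3, 1.0, -1.4]
finger_gap: 0.0743
```

Run:
```python
from h import *
for n,(r0,r1,c0,c1) in(('scene',(110,250,170,330)),('top',(120,265,150,310))):
    s=save(n,n+'1'); a=cv2.imread('pics/'+n+'1.png')[r0:r1,c0:c1]; cv2.imwrite('pics/'+n+'1z.png',cv2.resize(a,None,fx=4,fy=4,interpolation=cv2.INTER_CUBIC))
st=manip.get_state();print(st['eef_pos'],st['orientation'])
```

```text
[ 0.50482227 -0.0120093   0.24780975] [-89.82621504   0.51248586 -17.53151629]
```

View pics/scene1z.png

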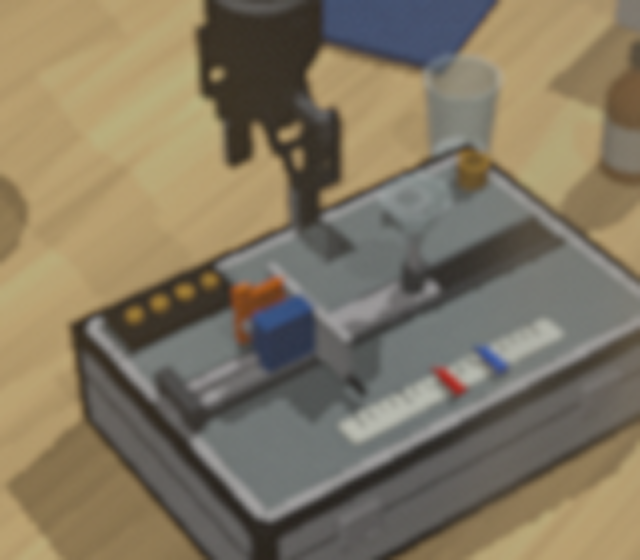

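View pics/top1z.png

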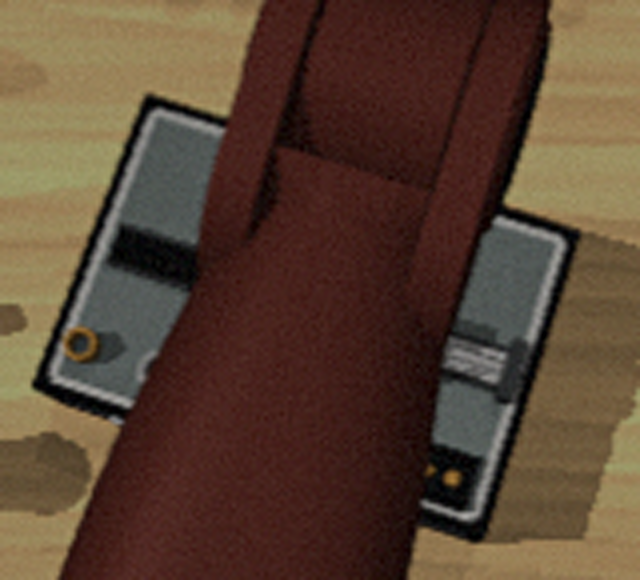

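Emit:
servo_tool --increments '[{"gripper": -0.74, "x": 7, "y": -4, "z": -15, "roll": 0}, {"gripper": -0.74, "x": 0, "y": 0, "z": -20, "roll": 0}, {"gripper": -0.74, "x": 0, "y": 0, "z": 0, "roll": 0}]'

```text
time_s: 1.95
eef_pos: [0.5111, -0.014, 0.213]
orientation: [-89.8, 0.5, -17.3]
ft_force: [-0.4, -0.2, -1.0]
finger_gap: 0.0741
```

Run:
```python
from h import *
st=manip.get_state();p=st['eef_pos'];print(p,st['orientation'])
d=p[:2]-[.537,.0625];a=np.radians(72.5);print(d@[np.cos(a),np.sin(a)],d@[-np.sin(a),np.cos(a)])
```

```text
[ 0.51112656 -0.01397804  0.21302921] [-89.78539616   0.46453039 -17.32874307]
-0.08071869314779989 0.001678546442689575
```

Emit:
servo_tool --increments '[{"gripper": -0.74, "x": 0, "y": -3, "z": -20, "roll": 0}, {"gripper": -0.74, "x": 0, "y": 0, "z": -20, "roll": 0}, {"gripper": -0.74, "x": 0, "y": 0, "z": 0, "roll": 0}]'

```text
time_s: 2.2
eef_pos: [0.51, -0.0138, 0.1747]
orientation: [-89.8, 0.3, -17.0]
ft_force: [-0.6, 0.3, -0.5]
finger_gap: 0.0741
```

```bash
cat > st.py <<'E'
from h import *
import sys
st=manip.get_state();p=st['eef_pos'];print(p.round(4),st['orientation'].round(2))
d=p[:2]-[.537,.0625];a=np.radians(72.5);print('case',d@[np.cos(a),np.sin(a)],d@[-np.sin(a),np.cos(a)])
n=sys.argv[1]
s=save('scene','s'+n); a=cv2.imread('pics/s'+n+'.png')[140:250,190:330]; cv2.imwrite('pics/s'+n+'z.png',cv2.resize(a,None,fx=5,fy=5,interpolation=cv2.INTER_CUBIC))
E
python3 st.py 2
```

```text
[ 0.51   -0.0138  0.1747] [-89.76   0.34 -17.  ]
case -0.08085745108957478 0.0027838222322448193
```

View pics/s2z.png

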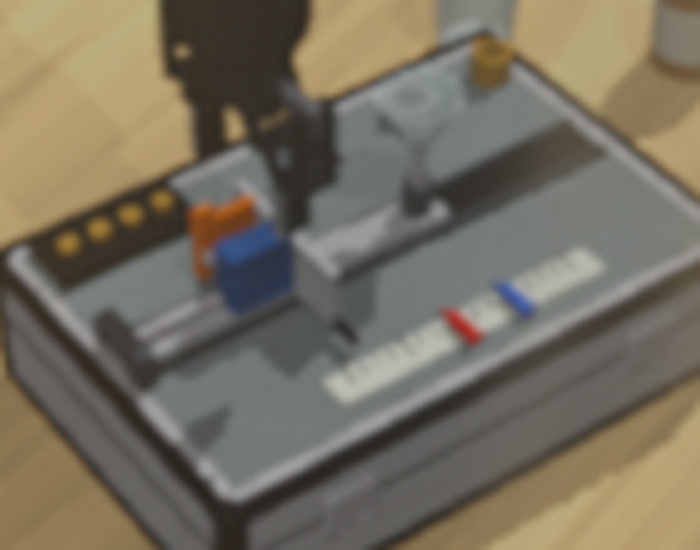

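Emit:
servo_tool --increments '[{"gripper": -0.74, "x": 2, "y": -6, "z": 0, "roll": -0.5}, {"gripper": -0.74, "x": 0, "y": 0, "z": 0, "roll": 0}, {"gripper": -0.74, "x": 0, "y": 0, "z": 0, "roll": 0}]'

```text
time_s: 2.5
eef_pos: [0.5135, -0.0193, 0.1815]
orientation: [-89.7, -0.0, -17.4]
ft_force: [-0.4, -0.1, 0.6]
finger_gap: 0.0742
```

```bash
python3 st.py 3
python3 - <<'E'
from h import *
s=np.load('s3.npz');v,u=np.mgrid[140:250,190:330];uv=np.c_[u.ravel(),v.ravel()];X=depthpt(s,uv)
a=np.radians(72.5);d=X[:,:2]-[.537,.0625];cx=d@[np.cos(a),np.sin(a)];cy=d@[-np.sin(a),np.cos(a)];z=X[:,2]-.1
img=s['img'][uv[:,1],uv[:,0]].astype(int);dark=img.max(1)<70
for lo,hi in((.06,.07),(.07,.08),(.08,.1),(.1,.12),(.12,.14)):
    m=(z>lo)&(z<hi)&dark&(cx<.0)&(cy<.1);print(lo,m.sum(),[np.percentile(q[m],[2,10,50,90,98]).round(3) for q in(cx,cy)] if m.sum() else '')
m=(z>.02)&(z<.055)&(abs(cy)<.055)&(cx>-.08)&(cx<-.04)&~dark
for lo in np.arange(-.055,.06,.01):
    mm=m&(cy>lo)&(cy<lo+.01)
    if mm.sum(): print('plate',lo.round(3),mm.sum(),cx[mm].min().round(3),np.median(cx[mm]).round(3),cx[mm].max().round(3),z[mm].max().round(3))
E
```

```text
[ 0.5135 -0.0193  0.1815] [-8.975e+01 -1.000e-02 -1.739e+01]
case -0.08506230263591943 -0.002164030933629295
0.06 0 
0.07 0 
0.08 14 [array([-0.092, -0.091, -0.084, -0.079, -0.078]), array([-0.029,  0.03 ,  0.033,  0.036,  0.037])]
0.1 54 [array([-0.094, -0.093, -0.088, -0.081, -0.08 ]), array([-0.058, -0.056,  0.031,  0.035,  0.035])]
0.12 39 [array([-0.099, -0.097, -0.09 , -0.082, -0.076]), array([-0.069, -0.057,  0.032,  0.036,  0.038])]
plate -0.055 27 -0.064 -0.061 -0.054 0.053
plate -0.045 20 -0.065 -0.062 -0.057 0.05
plate -0.035 26 -0.064 -0.062 -0.059 0.053
plate -0.025 45 -0.079 -0.068 -0.055 0.055
plate -0.015 12 -0.079 -0.071 -0.058 0.055
plate -0.005 5 -0.078 -0.075 -0.071 0.054
plate 0.005 1 -0.065 -0.065 -0.065 0.047
plate 0.015 30 -0.079 -0.07 -0.059 0.054
plate 0.025 6 -0.074 -0.064 -0.058 0.053
plate 0.035 9 -0.062 -0.061 -0.058 0.05
plate 0.045 2 -0.063 -0.063 -0.062 0.049
```

Emit:
servo_tool --increments '[{"gripper": -0.74, "x": -1.5, "y": 0.5, "z": -25, "roll": 0}, {"gripper": -0.74, "x": 0, "y": 0, "z": -20, "roll": 0}, {"gripper": -0.74, "x": 0, "y": 0, "z": -12, "roll": 0}, {"gripper": -0.74, "x": 0, "y": 0, "z": 0, "roll": 0}]'

```text
time_s: 2.88
eef_pos: [0.5148, -0.0197, 0.1277]
orientation: [-89.7, -0.5, -17.4]
ft_force: [-0.3, 0.7, -0.5]
finger_gap: 0.0746
```

```bash
python3 st.py 4
```

```text
[ 0.5148 -0.0197  0.1277] [-89.74  -0.48 -17.4 ]
case -0.08510589514583682 -0.0035276802288428965
```

View pics/s4z.png

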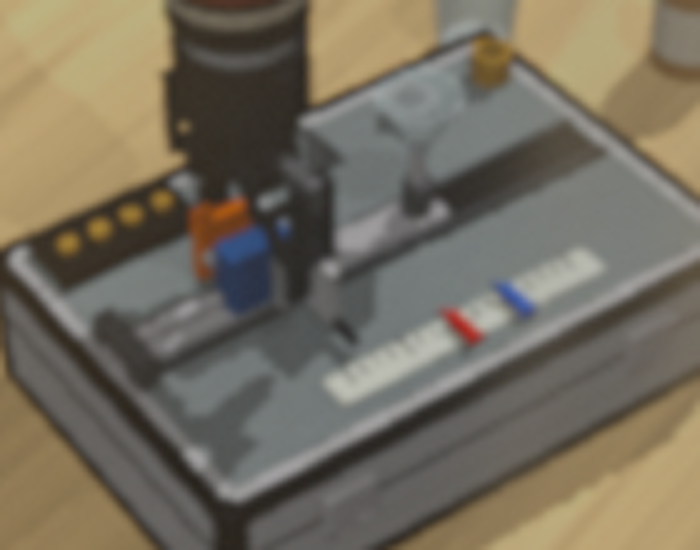

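Emit:
servo_tool --increments '[{"gripper": -0.74, "x": -3, "y": 1, "z": -7, "roll": 0}, {"gripper": -0.74, "x": -1, "y": 1, "z": -5, "roll": 0}, {"gripper": -0.74, "x": 1.5, "y": 5, "z": 0, "roll": 0}, {"gripper": -0.74, "x": 1.5, "y": 5, "z": 0, "roll": 0}]'

```text
time_s: 3.27
eef_pos: [0.5153, -0.0082, 0.1192]
orientation: [-89.7, -0.7, -17.5]
ft_force: [0.3, -0.4, 0.2]
finger_gap: 0.074
```

```bash
python3 st.py 5
```

```text
[ 0.5153 -0.0082  0.1192] [-89.75  -0.75 -17.48]
case -0.07394455198373799 -0.0005683990526012017
```

Emit:
servo_tool --increments '[{"gripper": -0.74, "x": 2.5, "y": 8, "z": -1, "roll": 0}, {"gripper": -0.74, "x": 2.5, "y": 8, "z": 0, "roll": 0}, {"gripper": -0.74, "x": 2.5, "y": 8, "z": 0, "roll": 0}, {"gripper": -0.74, "x": 2.5, "y": 8, "z": 0, "roll": 0}]'

```text
time_s: 3.65
eef_pos: [0.5257, 0.0243, 0.1191]
orientation: [-90.1, -0.8, -17.5]
ft_force: [-1.1, -5.1, 0.1]
finger_gap: 0.0744
```

```bash
python3 st.py 6
```

```text
[0.5257 0.0243 0.1191] [-90.06  -0.78 -17.5 ]
case -0.039851705320495937 -0.0007497686196693478
```

View pics/s6z.png

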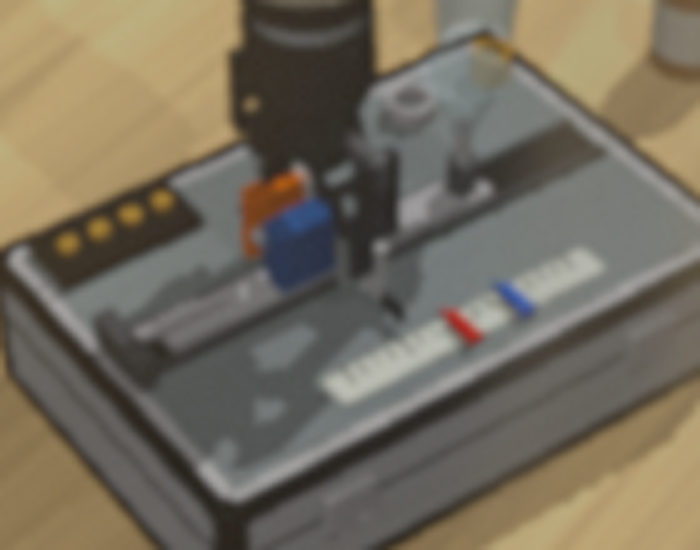

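```bash
cat > pt.py <<'E'
from h import *
import sys
# pointer zoom px given, red from mask
s=np.load(sys.argv[1]);a=np.radians(72.5)
def case(X):
    d=X[:,:2]-[.537,.0625];return np.c_[d@[np.cos(a),np.sin(a)],d@[-np.sin(a),np.cos(a)]].round(4)
uvs=np.array(eval(sys.argv[2]),float)/5+[190,140]-.4
for z in (.108,.111): print(z,case(onplane(s,uvs,z)).tolist())
im=s['img'].astype(int);m=(im[...,0]>1.8*im[...,1])&(im[...,0]>1.8*im[...,2])&(im[...,0]>90)
m[:195]=0;m[215:]=0;m[:,:270]=0;m[:,300:]=0
p=np.argwhere(m)[:,::-1];print(len(p),'red',case(onplane(s,p.mean(0),.106)), case(onplane(s,p.mean(0),.108)))
# predicted pointer pixel when at tip
E
python3 pt.py s6.npz "[(400,320),(447,312),(480,342)]"
python3 - <<'E'
import cv2
a=cv2.imread('pics/s6.png')[185:225,250:310];cv2.imwrite('pics/s6p.png',cv2.resize(a,None,fx=12,fy=12,interpolation=cv2.INTER_NEAREST))
E
```

```text
0.108 [[-0.0267, -0.0703], [-0.0007, -0.0808], [-0.0004, -0.1114]]
0.111 [[-0.0285, -0.0728], [-0.0026, -0.0832], [-0.0023, -0.1137]]
17 red [[ 0.0001 -0.0941]] [[-0.0012 -0.0957]]
```

View pics/s6p.png

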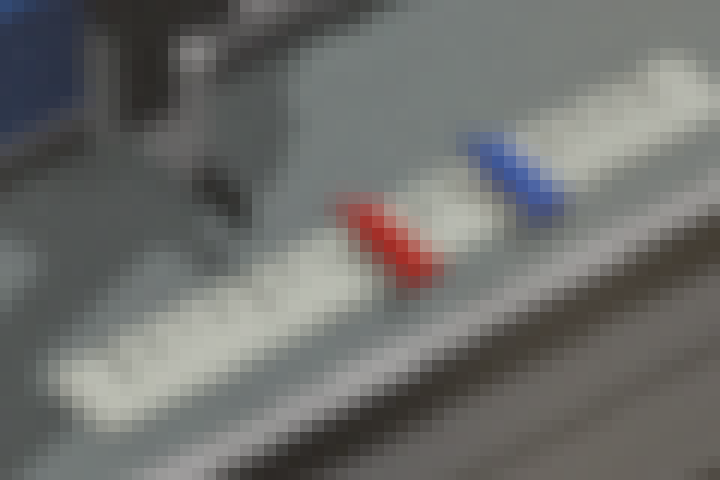

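Emit:
servo_tool --increments '[{"gripper": -0.74, "x": 2.2, "y": 7, "z": 0, "roll": 0}, {"gripper": -0.74, "x": 2.2, "y": 7, "z": 0, "roll": 0}, {"gripper": -0.74, "x": 1.8, "y": 6, "z": 0, "roll": 0}, {"gripper": -0.74, "x": 0.5, "y": 1.5, "z": 0, "roll": 0}]'

```text
time_s: 4.03
eef_pos: [0.5333, 0.0489, 0.1192]
orientation: [-90.1, -0.8, -17.4]
ft_force: [-1.1, -3.9, -0.6]
finger_gap: 0.0744
```

```bash
python3 st.py 7;python3 - <<'E'
import cv2
a=cv2.imread('pics/s7.png')[185:225,250:310];cv2.imwrite('pics/s7p.png',cv2.resize(a,None,fx=12,fy=12,interpolation=cv2.INTER_NEAREST))
E
```

```text
[0.5333 0.0489 0.1192] [-90.1   -0.78 -17.37]
case -0.014116647671073793 -0.0005970067179294117
```

View pics/s7p.png

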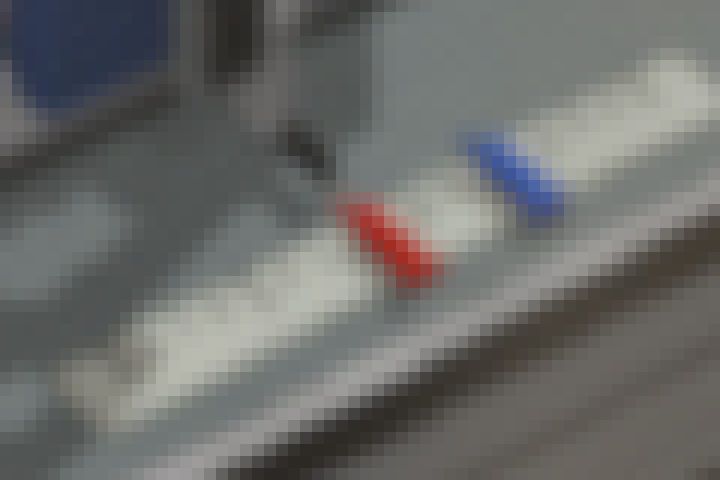

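View pics/s7z.png

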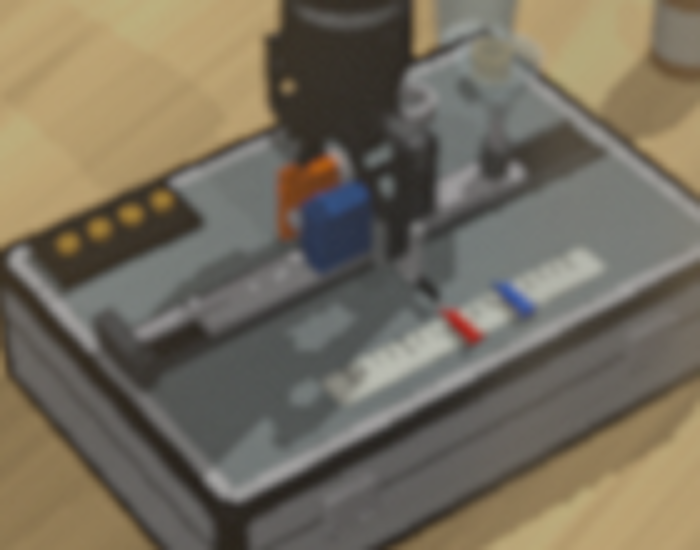

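```bash
cat > q.py <<'E'
from h import *
import sys
a=np.radians(72.5)
def case(X):
    d=X[:,:2]-[.537,.0625];return np.c_[d@[np.cos(a),np.sin(a)],d@[-np.sin(a),np.cos(a)]].round(4)
for f,box in eval(sys.argv[1]):
    s=np.load(f);im=s['img'].astype(int);g=im.max(2)
    u0,v0,u1,v1=box
    sub=g[v0:v1,u0:u1];print(sub)
    w=np.clip(75-sub,0,None);v,u=np.mgrid[v0:v1,u0:u1]
    c=[(w*u).sum()/w.sum(),(w*v).sum()/w.sum()]
    print(f,'ptr',c,[case(onplane(s,c,z)).tolist() for z in(.109,.111,.113)])
    w=np.clip(im[...,0]-im[...,1:].max(2)-20,0,None);w[:195]=0;w[215:]=0;w[:,:270]=0;w[:,300:]=0
    v,u=np.mgrid[:384,:512];c=[(w*u).sum()/w.sum(),(w*v).sum()/w.sum()]
    print('red',c,[case(onplane(s,c,z)).tolist() for z in(.104,.106,.108)])
E
python3 q.py "[('s6.npz',(265,197,272,205)),('s7.npz',(272,194,279,201))]"
```

```text
[[101  95  87  87  87  87  86]
 [ 97  86  76  80  84  87  86]
 [ 86  73  61  68  78  85  87]
 [ 79  62  50  52  66  80  94]
 [ 79  68  58  49  53  75 101]
 [ 84  81  78  64  54  71 104]
 [ 86  91  96  88  71  78 104]
 [ 87  91  99  99  93  96 110]]
s6.npz ptr [np.float64(267.8243902439024), np.float64(200.64878048780488)] [[[-0.0242, -0.0583]], [[-0.0254, -0.0599]], [[-0.0267, -0.0616]]]
red [np.float64(282.17248908296943), np.float64(204.8089519650655)] [[[0.0022, -0.0922]], [[0.0009, -0.0938]], [[-0.0003, -0.0953]]]
[[103  94  86  86  87  87  87]
 [ 99  84  71  75  83  89  89]
 [ 85  70  55  59  74  87  96]
 [ 79  69  55  49  60  84 105]
 [ 86  87  78  60  53  76 106]
 [ 90 100 100  88  70  78 106]
 [ 90  97 105 104  93  95 111]]
s7.npz ptr [np.float64(274.8516129032258), np.float64(196.9806451612903)] [[[0.0016, -0.0577]], [[0.0003, -0.0594]], [[-0.001, -0.0611]]]
red [np.float64(282.16893732970027), np.float64(204.81089918256131)] [[[0.0022, -0.0922]], [[0.0009, -0.0938]], [[-0.0004, -0.0953]]]
```

Emit:
servo_tool --increments '[{"gripper": -0.74, "x": 0, "y": 0, "z": 0, "roll": 0}, {"gripper": -0.74, "x": 0, "y": 0, "z": 0, "roll": 0}, {"gripper": -0.74, "x": 0, "y": 0, "z": 0, "roll": 0}, {"gripper": -0.74, "x": 0, "y": 0, "z": 0, "roll": 0}]'

```text
time_s: 4.42
eef_pos: [0.5333, 0.0487, 0.1192]
orientation: [-90.1, -0.8, -17.4]
ft_force: [0.1, -3.6, -1.1]
finger_gap: 0.0745
```

```bash
python3 st.py 8;python3 q.py "[('s8.npz',(272,194,279,201))]" | grep -v '\[\['; python3 q.py "[('s8.npz',(272,194,279,201))]" | grep ptr
```

```text
[0.5333 0.0487 0.1192] [-90.08  -0.77 -17.35]
case -0.01431090756543326 -0.0005864993194507257
 [ 99  88  73  77  83  88  90]
 [ 95  79  58  60  76  87  96]
 [ 86  73  55  49  60  83 106]
 [ 90  87  77  61  52  76 107]
 [ 99 105 102  87  68  77 106]
 [ 93 100 105 103  91  94 110]]
s8.npz ptr [np.float64(275.01418439716315), np.float64(197.10638297872342)] [[[0.0017, -0.0584]], [[0.0004, -0.0601]], [[-0.0009, -0.0618]]]
```

Emit:
servo_tool --increments '[{"gripper": -0.55, "x": 0, "y": 0, "z": 0, "roll": 0}, {"gripper": -0.35, "x": 0, "y": 0, "z": 0, "roll": 0}, {"gripper": -0.2, "x": 0, "y": 0, "z": 0, "roll": 0}, {"gripper": -0.2, "x": 0, "y": 0, "z": 0, "roll": 0}]' --grip_force 40

```text
time_s: 4.8
eef_pos: [0.5317, 0.0489, 0.1197]
orientation: [-90.1, -0.6, -17.4]
ft_force: [0.6, -2.8, -2.1]
finger_gap: 0.0516
```

```bash
python3 st.py 9;python3 q.py "[('s9.npz',(272,194,279,201))]" | grep ptr
```

```text
[0.5317 0.0489 0.1197] [-90.05  -0.6  -17.38]
case -0.014553059550557546 0.0009340540326297378
s9.npz ptr [np.float64(274.680981595092), np.float64(197.09202453987731)] [[[0.0009, -0.0578]], [[-0.0004, -0.0595]], [[-0.0017, -0.0612]]]
```

View pics/s9z.png

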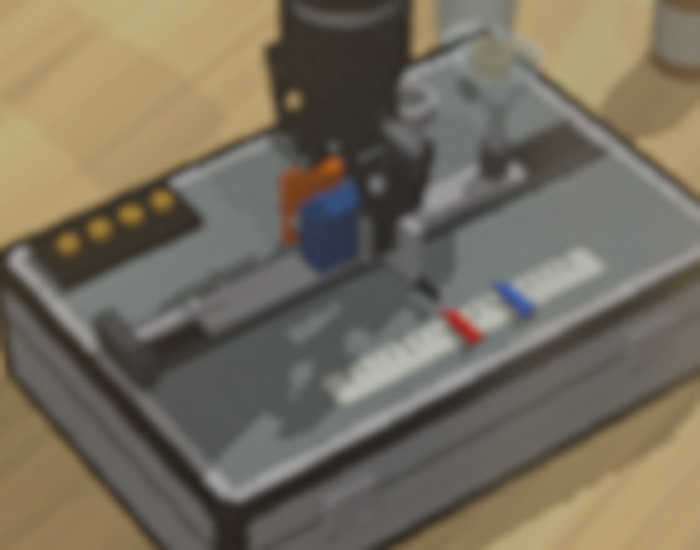

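Emit:
servo_tool --increments '[{"gripper": 0.0, "x": 0.8, "y": 0.1, "z": 0, "roll": 0}, {"gripper": 0.1, "x": 0.6, "y": 0.2, "z": 0, "roll": 0}, {"gripper": 0.2, "x": 0.4, "y": 0.2, "z": 0, "roll": 0}, {"gripper": 0.25, "x": 0.3, "y": 0.2, "z": 0, "roll": 0}]'

```text
time_s: 5.18
eef_pos: [0.5312, 0.0498, 0.1199]
orientation: [-90.1, -0.3, -17.4]
ft_force: [-1.1, -4.8, 1.4]
finger_gap: 0.0323
```

```bash
python3 st.py 10;python3 q.py "[('s10.npz',(272,194,279,201))]" | grep ptr
```

```text
[0.5312 0.0498 0.1199] [-90.13  -0.3  -17.38]
case -0.013872859908311707 0.0017262103190281985
s10.npz ptr [np.float64(274.9047619047619), np.float64(196.9387755102041)] [[[0.0018, -0.0577]], [[0.0005, -0.0594]], [[-0.0008, -0.061]]]
```

Nearly closed; now the full squeeze.

Emit:
servo_tool --increments '[{"gripper": 0.4, "x": 0.3, "y": 0.1, "z": 0, "roll": 0}, {"gripper": 0.6, "x": 0.2, "y": 0.1, "z": 0, "roll": 0}, {"gripper": 0.8, "x": 0, "y": 0, "z": 0, "roll": 0}, {"gripper": 1, "x": 0, "y": 0, "z": 0, "roll": 0}, {"gripper": 1, "x": 0, "y": 0, "z": 0, "roll": 0}]' --grip_force 50

```text
time_s: 5.65
eef_pos: [0.5326, 0.0494, 0.1203]
orientation: [-90.1, -0.4, -17.4]
ft_force: [-0.4, -3.2, 2.1]
finger_gap: 0.0287
```

```bash
python3 st.py 11;python3 q.py "[('s11.npz',(272,194,279,201))]" | grep ptr
```

```text
[0.5326 0.0494 0.1203] [-90.11  -0.38 -17.43]
case -0.013827139385743873 0.000262009841268601
s11.npz ptr [np.float64(274.8954248366013), np.float64(196.90849673202615)] [[[0.0019, -0.0576]], [[0.0006, -0.0592]], [[-0.0007, -0.0609]]]
```

View pics/s11z.png

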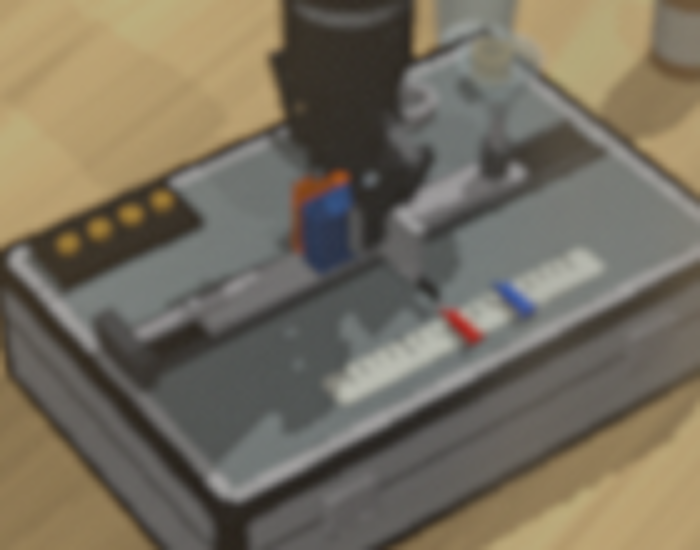

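Emit:
servo_tool --increments '[{"gripper": 1, "x": 0, "y": 0, "z": 0, "roll": 0}, {"gripper": 1, "x": 0, "y": 0, "z": 0, "roll": 0}, {"gripper": 1, "x": 0, "y": 0, "z": 0, "roll": 0}, {"gripper": 1, "x": 0, "y": 0, "z": 0, "roll": 0}, {"gripper": 1, "x": 0, "y": 0, "z": 0, "roll": 0}]'

```text
time_s: 6.12
eef_pos: [0.5326, 0.0494, 0.1203]
orientation: [-90.1, -0.4, -17.4]
ft_force: [-0.4, -4.0, 1.3]
finger_gap: 0.0288
```

```bash
python3 st.py 12;python3 q.py "[('s12.npz',(272,194,279,201))]" | grep -E "ptr|red"; sleep 0
python3 - <<'E'
from h import *
st=manip.get_state();print(st['joint_vel'].round(3),st['ft_force'].round(1),st['finger_gap'])
E
```

```text
[0.5326 0.0494 0.1203] [-90.11  -0.38 -17.43]
case -0.013813478630689397 0.0002688034185195159
s12.npz ptr [np.float64(274.9155844155844), np.float64(196.94805194805195)] [[[0.0018, -0.0577]], [[0.0005, -0.0594]], [[-0.0008, -0.0611]]]
red [np.float64(282.1655737704918), np.float64(204.80327868852459)] [[[0.0022, -0.0921]], [[0.0009, -0.0937]], [[-0.0003, -0.0953]]]
[ 0.096  0.02   0.033  0.059  0.131 -0.051] [ 0.7 -3.6  2.7] 0.02868872811207033
```

Stable, pointer on the mark, cam closed and gripped.

```bash
python3 -c "
from cell import workorder
print(workorder.hand_in())"
```

```text
the job is handed in; nothing more can be done
None
```

I pushed the leg out by the back of its cross-plate to the red mark with the cam still open, and held it there for about 0.4 s. I then closed the fingers around the head and squeezed the cam shut. The job was handed in at about 6.2 s, with the fingers still pinching the jaw and cam at a 50 N grip setting.

**Last checks:**
- **Leg at the mark:** the scene camera put the pointer within about 1 mm of the red clip along the case's x. The fingers' position gave the same answer.
- **At rest:** over the last 0.5 s the measured tool position did not change.
- **Cam closed:** the finger opening read 28.7 mm, where the closed pair should measure 30 mm. That 1.3 mm difference is probably give in the pads or calibration. The last image I viewed, about 0.5 s earlier, shows the cam plate closed up against the blue jaw.
- **Disagreement:** the two cameras put the case centre about 6 mm apart, so I used their average and relied on comparing pointer and clip in one image.
- **Not measured directly:** the contact force on each finger. I saw no sign of touching the funnel, and no bystander in the cropped scene views looked moved. I did not check the objects on the table right of the case again after the start.

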